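# Make up the operator's kit and the repair kit

## Robot

A 6-joint arm with a two-finger parallel gripper is mounted at the origin on a cart in front of the work surface, level with it; the furniture and walls round the work are solid. World frame = base frame: x ahead of the robot, y to its left, z up, the work surface at z = 0. Lengths are in m, angles in rad, forces in N, time in s.
With the tool pointing down it reaches from about 0.3 to 0.775 m from the base axis. Payload 14.6 kg.
Tool frame: the origin (TCP) lies midway between the tips of the shut fingers; the grasp point (between the pads) lies 19 mm behind it; z points along the fingers, y is the line along which they close (so a half turn about z gives the same grasp; the last joint's range is limited). The gripper opens to 85 mm and grips with 20 to 120 N. Pads are 22 mm wide; open, the fingers measure 114 mm over their backs; the gripper's body (76 mm by 85 mm) begins 54 mm behind the grasp point. The pads swing forward as they close: fully open they stand 13 mm farther back than shut.
Start: joints at [-1.317, 0.3, 1.521, -0, 1.321, -0.067], TCP at [0.173, -0.522, 0.231] pointing down, gripper open.
Joint ranges: [-3.03, 3.03], [-0.79, 2.21], [0.23, 2.52], [-1.04, 4.18], [0, 3.07], [-2.55, 2.55]. Speed limits (rad/s): [2.22, 2.22, 2.57, 3.14, 3.14, 3.14].

## Interface

Orientations are given as [roll, pitch, yaw] about the fixed x, y, z axes, in that order (R = Rz(yaw) Ry(pitch) Rx(roll)).
In Python, from station import ctrl gives the robot as it stands.
- The arm moves only by the tool jog_arm, never from a script. Its argument "plan" is one flat list of numbers, 7 for each row, row after row: the shift along the world's x, y, z in mm, then the turn, a rotation vector about the world's x, y, z in rad, then the finger opening in mm, from 0 to 85.4. In form: [tx, ty, tz, ax, ay, az, claw, tx, ty, tz, ax, ay, az, claw, ...]. A call has 1 to 8 rows; each row shifts and turns the commanded pose from where the row before left it; what a row does not reach is not made up. A row lasts 1/8 s, in which the tool goes at most 62.5 mm and 10.7 degrees, less where a joint would pass 70% of its speed; a pose out of reach is approached as far as the arm can. A call is refused whole if a number of a shift passes 62.5 or a number of a turn 0.188, either way. A call with a gripper value outside its range is refused whole. The fingers move at their own pace and stop on an object; "squeeze" is the grip in N (left out, the last holds). Time passes only in rows, so rows that do not move let the fingers close. It gives the time, the measured TCP pose, the force, the opening and the grip force at its end, in the units of the state.
- ctrl.sense(): the state, without advancing time (a new reading comes with each control period).
- ctrl.camera(name): name is "scene" or "top"; returns a dict with "color" (384x512x3 uint8, red, green, blue), "z_map" (384x512 float32, m along the optical axis (not along the pixel's ray), 0 where there is no reading), "K" (3x3 intrinsics, pixels), "R" (3x3) and "t" (3): a world point X has camera coordinates R X + t. Camera axes: x right, y down, z forward; pixel columns grow to the right and rows downward; lengths in m; the calibration is good to about 2 mm. A picture is of the moment at which its call begins.
- ctrl.hand_in(): hands the job in; it is judged then, once.
The state is a dict: "time": time; "qpos": joint angles; "qvel": joint speeds; "joint_torque": joint torques, N m; "tool_pos": TCP position; "tcp_rot": TCP orientation; "contact_force": force on the tool from outside, world axes, zero at the start; "ft_torque": the same for the moment, N m; "opening": opening from 0.0 (shut) to 1.0 (fully open); "gripper_force": force on a finger pad.
Only numpy, scipy, OpenCV 4.12 (cv2) and the standard library are available. Lean on these libraries where they do the work, as an engineer would, in place of code of your own. Each camera call takes 0.05 s, during which the arm holds its last target. There are 200 camera calls.

## Task

Make up two kits from the things standing about the machine. The long tray with three compartments gets the operator's kit: the empty cardboard core, the loupe and the tally counter; the short tray with two compartments gets the repair kit: the spare knob and the shaft collar. Set one thing in the middle of each compartment, the right way up and flat on the tray floor, and leave the bearing and the brown tape where they are.

Things in the scene. Friction and masses are not known exactly. Their poses are not given: they have to be found in the camera images.
- long_tray: The long kit tray of grey-painted sheet, 228 mm long (along its own y) and 86 mm wide (its x), fixed to the table, lying level with any small turn. One row of three equal compartments along its y, each 72 mm (y) by 80 mm (x) inside, divided by bright metal ribs 3 mm wide; floor 2 mm thick, outer rim and ribs stand 6 mm above the table. Origin: centre of the underside, on the table; compartment centres at x = 0, y = -75, 0 and +75 mm in the tray's frame.
- short_tray: The short kit tray of grey-painted sheet, 153 mm long (along its own y) and 86 mm wide (its x), fixed to the table, lying level with any small turn. One row of two equal compartments along its y, each 72 mm (y) by 80 mm (x) inside, divided by bright metal ribs 3 mm wide; floor 2 mm thick, outer rim and ribs stand 6 mm above the table. Origin: centre of the underside, on the table; compartment centres at x = 0, y = -37.5 and +37.5 mm in the tray's frame.
- core: Empty brown cardboard winding core, an open tube 42 mm across and 100 mm high, standing on end, 30 g. Origin: centre of the underside; z up when it stands as found. It is round: grip across the diameter.
- loupe: Black print loupe, a round barrel standing upright, 34 mm high; widest (33 mm) at the top collar, narrower below; 30 g. Origin: centre of the underside; z up when it stands as found.
- tally_counter: Silvery round hand tally counter lying flat, 54 by 53 mm over all and 25 mm high, with a small dark number window on top and a small knob and button standing out from its edge, 60 g. The round case is 48 mm across, 20 mm high to its shoulder, its centre 2.4 mm to +x and 2.2 mm to +y of the origin; grip it across any diameter. Origin: centre of the underside; z up when it stands as found.
- spare_knob: Black control knob, round, lying foot down: wide foot 27 mm across, narrower cap above, 19 mm high in all, 12 g. Origin: centre of the underside; z up when it stands as found.
- shaft_collar: Bright steel shaft collar, a plain thick ring with a wide bore and a small black grub screw in its side, 29 mm across, 12 mm high, lying flat, 40 g. Origin: centre of the underside; z up when it stands as found.
- bearing: Bystander, stays where it is: small ball bearing, a ring with a black seal round its narrow bore, 22 mm across, 8 mm high, lying flat. Origin: centre of the underside; z up when it stands as found.
- tape_brown: Bystander, stays where it is: roll of brown packing tape lying flat, 68 mm across, 36 mm high. Origin: centre of the underside; z up when it stands as found.

How it is judged:
By the outcome, as a careful person would: the job done as asked, in the order asked, and still so for the second after the job is handed in, with the robot touching nothing.
It also fails if it takes over 144 s, if anything falls off the work surface, if the arm or the gripper's body presses on something with over 40 N, if the wrist force passes 120 N, or if a joint passes its speed limit or range.

## Working session

There is one attempt and no reset: what is moved stays moved. The work goes in short steps, Python scripts to look and compute and a tool call to move; the robot and the scene stay as the last step left them, time stands still between calls to the robot, and variables do not carry over. Pictures are saved under pics/ and viewed, at most 14 in all, crops included, and the job is handed in when it is done.

Besides the shell and the picture viewer there is one more tool, called after "Call:" as name(argument=value, ...) on one line, values as JSON. jog_arm: Moves the arm, as the interface text tells. Its arguments: {"type":"object","properties":{"plan":{"type":"array"},"squeeze":{"type":"number"}},"required":["plan"]}

```bash
mkdir -p pics; ls
python3 - <<'E'
from station import ctrl
import cv2,numpy as np
s=ctrl.sense();print({k:np.round(v,3) for k,v in s.items()})
for n in("top","scene"):
    c=ctrl.camera(n);np.savez(f"pics/{n}0.npz",**c)
    cv2.imwrite(f"pics/{n}0.png",cv2.resize(c["color"][...,::-1],(800,600)))
    print(n,c["K"],c["R"],c["t"])
E
```

```text
pics
{'time': np.float64(0.0), 'qpos': array([-1.317,  0.3  ,  1.522,  0.   ,  1.321, -0.067]), 'qvel': array([ 0.   ,  0.002, -0.   , -0.   ,  0.001, -0.   ]), 'joint_torque': array([-1.000e-03, -5.435e+01, -3.618e+01, -0.000e+00,  4.000e-03,
        0.000e+00]), 'tool_pos': array([ 0.173, -0.522,  0.231]), 'tcp_rot': array([-3.14 , -0.   ,  0.321]), 'contact_force': array([-0.442,  0.209,  0.158]), 'ft_torque': array([ 0.074, -0.002,  0.025]), 'gripper_force': np.float64(0.0), 'opening': np.float64(1.004)}
top [[392.81440555   0.         253.63359084]
 [  0.         392.81440555 197.99105815]
 [  0.           0.           1.        ]] [[-0.02351658 -0.99958164 -0.0168379 ]
 [-0.98752034  0.02584978 -0.15535563]
 [ 0.15572589  0.01297434 -0.9877151 ]] [-0.0204413   0.54347501  1.35939416]
scene [[455.35216416   0.         253.12686595]
 [  0.         455.35216416 192.00079589]
 [  0.           0.           1.        ]] [[-7.04895063e-01 -7.09311295e-01  6.60181998e-04]
 [-5.21293989e-01  5.17416747e-01 -6.78625440e-01]
 [ 4.81015101e-01 -4.78703871e-01 -7.34484225e-01]] [0.37885378 0.32251911 1.05655589]
```

View pics/top0.png

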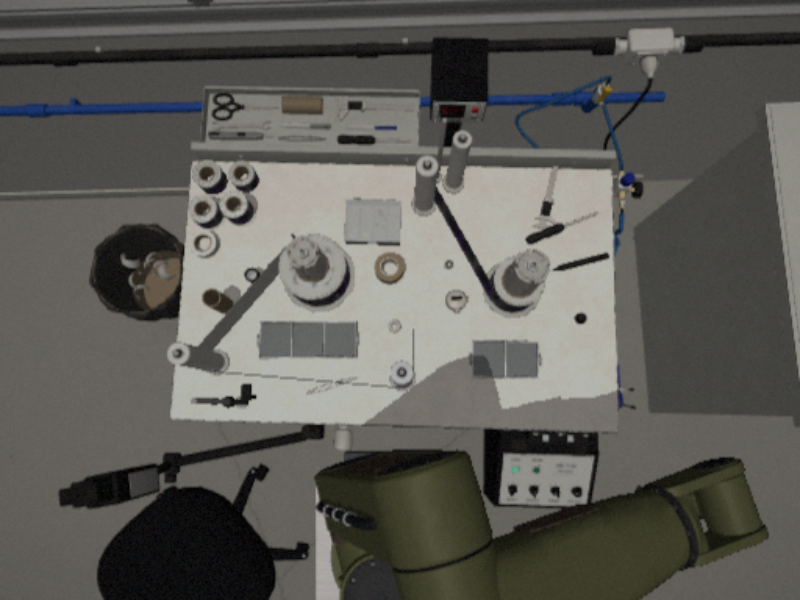

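View pics/scene0.png

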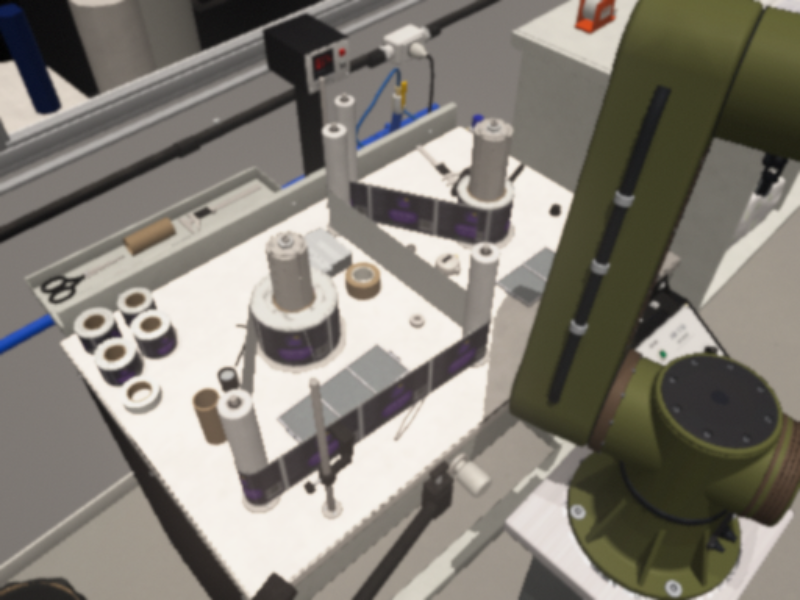

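```bash
cat > h.py <<'E'
import numpy as np,cv2
def world(c):
    z=c["z_map"];v,u=np.mgrid[:384,:512]
    p=np.stack([(u-c["K"][0,2])/c["K"][0,0]*z,(v-c["K"][1,2])/c["K"][1,1]*z,z],-1)
    return (p-c["t"])@c["R"]          # R^T (p-t)
def ortho(c,x0,x1,y0,y1,zl,s=1000):
    "rectified colour at plane z=zl, x up, -y right, s px per m"
    xs=np.arange(x1,x0,-1/s);ys=np.arange(y1,y0,-1/s)
    X=np.stack(np.meshgrid(xs,ys,indexing="ij")+(np.full((len(xs),len(ys)),zl),),-1)
    p=X@c["R"].T+c["t"];p=p@c["K"].T
    m=(p[...,:2]/p[...,2:]).astype(np.float32)
    return cv2.remap(c["color"],m[...,0],m[...,1],cv2.INTER_CUBIC)
E
python3 - <<'E'
from h import *
t=dict(np.load("pics/top0.npz"));s=dict(np.load("pics/scene0.npz"))
# max-height map from both cameras, 5mm cells
H=np.full((130,240),-.05)
for c in(t,s):
    W=world(c)[c["z_map"]>0]
    i=((0.75-W[:,0])/.004).astype(int);j=((0.5-W[:,1])/.004).astype(int)
    k=(i>=0)&(i<130)&(j>=0)&(j<240)
    np.maximum.at(H,(i[k],j[k]),W[k,2])
    print(np.median(W[k&True][:,2]))
img=cv2.applyColorMap(np.clip((H+.02)/.3*255,0,255).astype(np.uint8),cv2.COLORMAP_JET)
o=ortho(t,.23,.75,-.46,.5,0)
img=cv2.resize(img,(800,433),interpolation=cv2.INTER_NEAREST)
for k in range(10): # grid each 0.1m
    x=int((.5-(.5-.1*k))*800/.96);cv2.line(img,(x,0),(x,433),(255,255,255),1);cv2.putText(img,f"{.5-.1*k:.1f}",(x,10),0,.35,(255,255,255))
for xx in(.7,.6,.5,.4,.3):
    y=int((.75-xx)*433/.52);cv2.line(img,(0,y),(800,y),(255,255,255),1);cv2.putText(img,f"{xx}",(0,y),0,.35,(255,255,255))
cv2.imwrite("pics/hmap.png",img)
c=cv2.cvtColor(ortho(t,.25,.65,-.42,.42,.0,950),cv2.COLOR_RGB2BGR);cv2.imwrite("pics/ortho.png",c);print(c.shape)
E
```

```text
0.0022031156969545738
0.0008351508318293345
(381, 798, 3)
```

View pics/hmap.png

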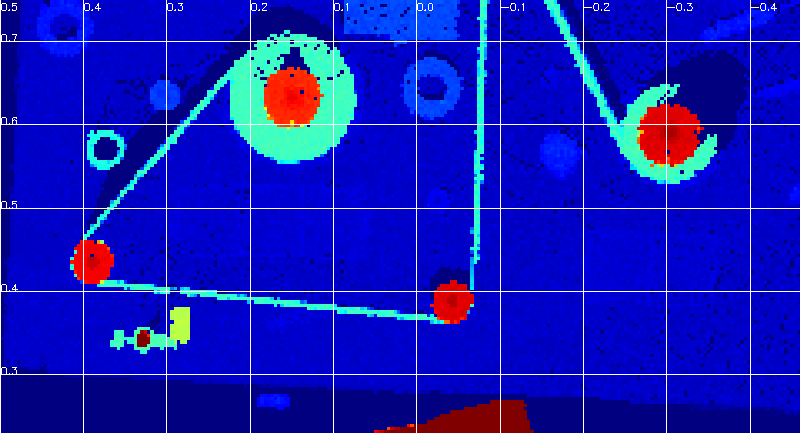

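View pics/ortho.png

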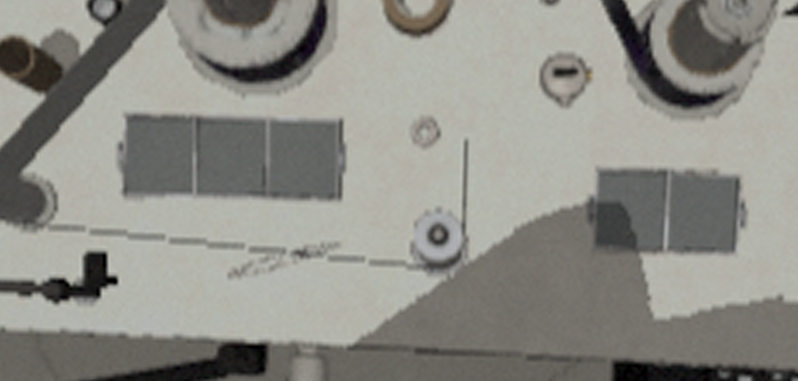

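```bash
cat >> h.py <<'E'
def blob(c,x,y,r,zlo,zhi):
    W=world(c);k=(c["z_map"]>0)&(np.hypot(W[...,0]-x,W[...,1]-y)<r)&(W[...,2]>zlo)&(W[...,2]<zhi)
    P=W[k]
    if len(P)<4: return None
    (a,b),rad=cv2.minEnclosingCircle((P[:,:2]*1000).astype(np.float32))
    lo,hi=P[:,:2].min(0),P[:,:2].max(0)
    return len(P),"mean",np.round(P.mean(0),4),"mec",np.round([a/1000,b/1000,rad/1000],4),"bbmid",np.round((lo+hi)/2,4),"size",np.round(hi-lo,4),"z95",round(np.percentile(P[:,2],95),4)
E
python3 - <<'E'
from h import *
t=dict(np.load("pics/top0.npz"));s=dict(np.load("pics/scene0.npz"))
for n,x,y,r,a,b in [("core",.57,.375,.04,.08,.12),("loupe",.635,.305,.035,.02,.05),("tally",.568,-.175,.04,.012,.05),("collar",.512,-.027,.03,.005,.03),("knob",.51,-.44,.05,.006,.04),("bearing",.62,-.15,.06,.004,.02),("tape",.64,-.02,.05,.02,.05),
 ("rollL",.435,.39,.04,.15,.4),("rollM",.385,-.045,.04,.15,.4),("reelL",.635,.15,.06,.15,.4),("reelR",.59,-.3,.06,.15,.4),("stand",.345,.33,.05,.05,.6),("webL",.56,.31,.03,.04,.2),("webF",.395,.2,.03,.04,.2),("webM",.6,-.08,.03,.04,.2),("webR",.68,-.19,.04,.04,.2)]:
    for nm,c in(("top",t),("sc",s)): print(n,nm,*(blob(c,x,y,r,a,b) or ["-"]))
for n,x,y in(("long",.485,.175),("short",.429,-.283)):
    o=ortho(t,x-.09,x+.09,y-.16,y+.16,.006,2000)
    hsv=cv2.cvtColor(o,cv2.COLOR_RGB2HSV);g=hsv[...,2]
    cv2.imwrite(f"pics/tr_{n}.png",o[...,::-1])
    W=world(t)
    k=(W[...,2]<.012)&(W[...,2]>-.008)&(abs(W[...,0]-x)<.06)&(abs(W[...,1]-y)<.13)
    print(n,np.percentile(g,[5,25,50,75,95]))
E
```

```text
core top 84 mean [0.5734 0.3739 0.0948] mec [0.5752 0.3742 0.0228] bbmid [0.5733 0.3741] size [0.0407 0.0415] z95 0.1041
core sc 203 mean [0.5707 0.375  0.0925] mec [0.5703 0.374  0.0226] bbmid [0.5705 0.3735] size [0.0446 0.0416] z95 0.1017
loupe top 68 mean [0.6382 0.3032 0.0328] mec [0.6373 0.3028 0.0167] bbmid [0.6375 0.3029] size [0.0313 0.031 ] z95 0.0395
loupe sc 133 mean [0.6335 0.3024 0.0308] mec [0.6346 0.3021 0.0171] bbmid [0.6349 0.3016] size [0.0329 0.0329] z95 0.0365
tally top 144 mean [ 0.5666 -0.1719  0.0225] mec [ 0.5661 -0.1731  0.0272] bbmid [ 0.5652 -0.174 ] size [0.0527 0.0512] z95 0.0291
tally sc 163 mean [ 0.5614 -0.1691  0.0207] mec [ 0.5602 -0.1751  0.0295] bbmid [ 0.561  -0.1753] size [0.0508 0.0573] z95 0.0273
collar top 56 mean [ 0.5095 -0.0286  0.0106] mec [ 0.5102 -0.0267  0.0282] bbmid [ 0.5099 -0.0287] size [0.0549 0.0476] z95 0.0161
collar sc 64 mean [ 0.5082 -0.0262  0.0107] mec [ 0.5097 -0.0205  0.0213] bbmid [ 0.509  -0.0205] size [0.026  0.0399] z95 0.0146
knob top 68 mean [ 0.516  -0.4517  0.0126] mec [ 0.5092 -0.4411  0.0486] bbmid [ 0.51   -0.4
[... 2182 characters left out ...]
bF top 13 mean [0.3936 0.1999 0.0809] mec [0.3936 0.2006 0.0284] bbmid [0.3936 0.2006] size [0.0061 0.0565] z95 0.113
webF sc 338 mean [0.3915 0.2007 0.0766] mec [0.3922 0.2005 0.0293] bbmid [0.3911 0.2005] size [0.0091 0.0583] z95 0.108
webM top -
webM sc 248 mean [ 0.5998 -0.0753  0.0766] mec [ 0.5998 -0.0765  0.0294] bbmid [ 0.5998 -0.0752] size [0.0587 0.0066] z95 0.1078
webR top 98 mean [ 0.6814 -0.1941  0.0772] mec [ 0.6817 -0.1935  0.0395] bbmid [ 0.6817 -0.1939] size [0.0713 0.0349] z95 0.1119
webR sc 433 mean [ 0.6817 -0.1943  0.077 ] mec [ 0.6817 -0.1934  0.0394] bbmid [ 0.6817 -0.1935] size [0.0734 0.0428] z95 0.1094
long [ 97. 103. 179. 181. 183.]
short [ 94. 116. 179. 181. 183.]
```

```bash
cat >> h.py <<'E'
def tray(c,x,y,save=None):
    s=2000;hx,hy=.075,.14
    o=ortho(c,x-hx,x+hx,y-hy,y+hy,.005,s);hsv=cv2.cvtColor(o,cv2.COLOR_RGB2HSV)
    m=((hsv[...,2]<140)).astype(np.uint8)
    m=cv2.morphologyEx(m,cv2.MORPH_OPEN,np.ones((9,9)));m=cv2.morphologyEx(m,cv2.MORPH_CLOSE,np.ones((25,25)));m=cv2.morphologyEx(m,cv2.MORPH_OPEN,np.ones((61,61)))
    k=max(cv2.findContours(m,0,1)[0],key=cv2.contourArea)
    (u,v),(w,h),a=cv2.minAreaRect(k)
    if save: 
        q=o[...,::-1].copy();cv2.drawContours(q,[k],-1,(0,0,255),1);cv2.imwrite(save,q)
    return round(x+hx-v/s,4),round(y+hy-u/s,4),round(w/s,4),round(h/s,4),round(a,2)
E
python3 - <<'E'
from h import *
t=dict(np.load("pics/top0.npz"));s=dict(np.load("pics/scene0.npz"))
print(tray(t,.485,.175,"pics/a.png"),tray(s,.485,.175,"pics/b.png"),tray(t,.429,-.283,"pics/c.png"))
a,b,c=[cv2.resize(cv2.imread(f"pics/{k}.png"),(400,214)) for k in"abc"]
# crops of objects, scene cam
o=s["color"][...,::-1];z=[cv2.resize(o[v-25:v+25,u-25:u+25],(200,200),interpolation=cv2.INTER_CUBIC) for u,v in((140,255),(267,205),(286,168),(355,134))]
cv2.imwrite("pics/tr.png",np.vstack([np.hstack([a,b]),np.hstack([c,c*0]),np.hstack(z)[:172]]))
E
```

```text
(0.4845, 0.1747, 0.2342, 0.0858, 1.46) (0.4365, 0.1752, 0.052, 0.2795, 90.0) (0.4128, -0.2505, 0.1175, 0.215, 90.0)
```

View pics/tr.png

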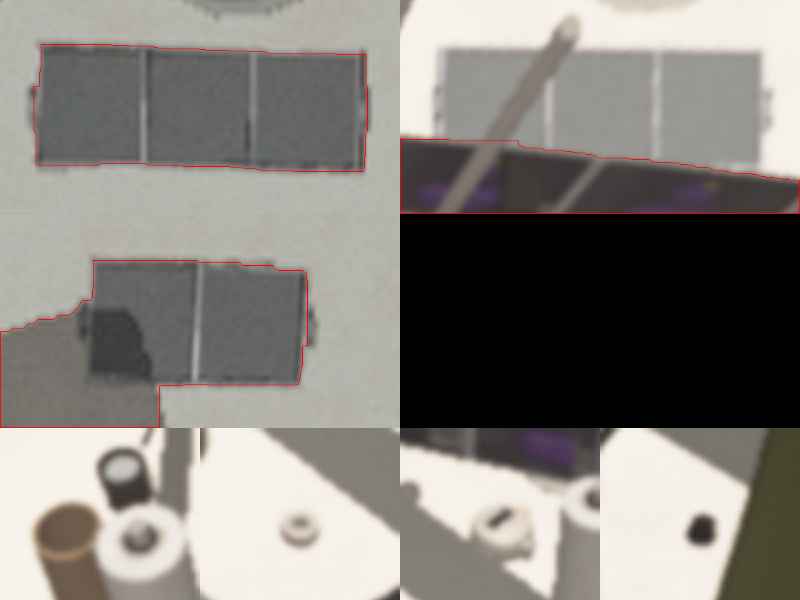

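```bash
cat >> h.py <<'E'
def ribs(c,x,y,yr,hx=.025):
    "each rib near y=yr: fit y = a + b (xw-x) from brightness peaks"
    s=2000;o=cv2.cvtColor(ortho(c,x-.06,x+.06,y-.14,y+.14,.006,s),cv2.COLOR_RGB2GRAY).astype(float)
    out=[]
    for r in yr:
        u0=int((y+.14-r)*s);P=[]
        for v in range(int((.06-hx)*s),int((.06+hx)*s),4):
            g=o[v,u0-16:u0+17];w=np.clip(g-np.median(g)-8,0,None)
            if w.sum()>40: P.append((.06-v/s,y+.14-(u0-16+(w*np.arange(33)).sum()/w.sum())/s))
        P=np.array(P)
        if len(P)>5: b,a=np.polyfit(*P.T,1);out.append((round(a,4),round(b,4),len(P)))
        else: out.append(None)
    return out
def edges(c,x,y,ys,which=(1,-1),z=.006):
    "x of outer long edges at given y (light table to dark tray)"
    s=2000;o=cv2.cvtColor(ortho(c,x-.06,x+.06,y-.14,y+.14,z,s),cv2.COLOR_RGB2GRAY);o=cv2.GaussianBlur(o,(0,0),3).astype(float)
    res=[]
    for k in which:
        q=[]
        for yy in ys:
            g=np.gradient(o[:,int((y+.14-yy)*s)])*k;v0=int((.06-k*.043)*s);w=g[v0-16:v0+17];q.append(round(x+.06-(v0-16+np.argmin(w))/s,4))
        res.append(q)
    return res
E
python3 - <<'E'
from h import *
t=dict(np.load("pics/top0.npz"));s=dict(np.load("pics/scene0.npz"))
Y=[.265,.245,.225,.195,.155,.125,.105,.085]
print(ribs(t,.485,.176,[.2135,.1385]),ribs(s,.485,.176,[.2135,.1385],.02));print(edges(t,.485,.176,Y),edges(s,.485,.176,Y,(1,)))
Y=[-.22,-.24,-.26,-.30,-.32,-.34]
print(ribs(t,.429,-.283,[-.283]),edges(t,.429,-.283,Y))
E
```

```text
[(np.float64(0.2149), np.float64(0.0137), 22), (np.float64(0.1376), np.float64(0.0061), 24)] [(np.float64(0.211), np.float64(-0.0604), 21), (np.float64(0.1361), np.float64(-0.0101), 21)]
[[np.float64(0.5295), np.float64(0.5285), np.float64(0.5285), np.float64(0.5265), np.float64(0.526), np.float64(0.523), np.float64(0.5235), np.float64(0.523)], [np.float64(0.4445), np.float64(0.445), np.float64(0.446), np.float64(0.444), np.float64(0.4445), np.float64(0.442), np.float64(0.44), np.float64(0.4415)]] [[np.float64(0.526), np.float64(0.5255), np.float64(0.5255), np.float64(0.5345), np.float64(0.5255), np.float64(0.5245), np.float64(0.5245), np.float64(0.5235)]]
[(np.float64(-0.2812), np.float64(-0.0551), 25)] [[np.float64(0.4725), np.float64(0.4725), np.float64(0.4715), np.float64(0.4715), np.float64(0.4715), np.float64(0.465)], [np.float64(0.3925), np.float64(0.387), np.float64(0.384), np.float64(0.3855), np.float64(0.384), np.float64(0.383)]]
```

Call:
jog_arm(plan=[0,0,45,0,0,0,60,0,0,45,0,0,0,60,20,45,0,0,0,0.029,60,20,45,0,0,0,0.029,60,20,45,0,0,0,0.029,60,20,45,0,0,0,0.029,60,20,45,0,0,0,0.029,60,20,45,0,0,0,0.029,60], squeeze=25)

```text
time: 1.1
tool_pos: [0.2937, -0.2504, 0.3211]
tcp_rot: [-3.141, -0.0, 0.495]
contact_force: [1.0, 0.3, 0.3]
opening: 0.707
gripper_force: 0.0
```

Call:
jog_arm(plan=[20,45,0,0,0,0.029,60,20,45,0,0,0,0.029,60,20,45,0,0,0,0.029,60,20,45,0,0,0,0.029,60,20,45,0,0,0,0.029,60,20,45,0,0,0,0.029,60,20,45,0,0,0,0.029,60,20,45,0,0,0,0.029,60])

```text
time: 2.1
tool_pos: [0.4537, 0.1098, 0.3211]
tcp_rot: [-3.142, 0.0, 0.728]
contact_force: [-0.1, -1.0, 0.0]
opening: 0.703
gripper_force: 0.0
```

Call:
jog_arm(plan=[20,45,0,0,0,0.029,60,20,45,0,0,0,0.029,60,20,45,0,0,0,0.029,60,20,45,0,0,0,0.029,60,20,45,0,0,0,0.029,60,20,45,0,0,0,0.029,60,0,0,0,0,0,0,60,0,0,0,0,0,0,60])

```text
time: 3.1
tool_pos: [0.5733, 0.3777, 0.3208]
tcp_rot: [-3.141, 0.001, 0.901]
contact_force: [0.5, -0.2, 0.5]
opening: 0.705
gripper_force: 0.0
```

Run:
```python
from h import *
from station import ctrl
s=ctrl.sense();print(np.round(s["qpos"],3))
for n in("top","scene"):
    c=ctrl.camera(n);np.savez(f"pics/{n}1.npz",**c)
    x,y=.429,-.283;Y=[-.22,-.24,-.26,-.30,-.32,-.34]
    print(n,ribs(c,x,y,[-.283]),edges(c,x,y,Y))
    for nm,x,y,r,a,b in [("tally",.563,-.174,.04,.012,.05),("knob",.516,-.457,.03,.007,.04),("collar",.51,-.028,.022,.007,.03),("bearing",.622,-.162,.02,.005,.02)]:
        print(nm,blob(c,x,y,r,a,b))
    W=world(c);k=(c["z_map"]>0)&(np.hypot(W[...,0]-.573,W[...,1]-.378)<.16)&(W[...,2]>.31)
    for a in np.arange(.31,.6,.03):
        P=W[k&(W[...,2]>a)&(W[...,2]<a+.03)]
        if len(P): print(round(a,2),len(P),np.round(np.r_[P.min(0)[:2],P.max(0)[:2]],3))
    cv2.imwrite(f"pics/{n}1.png",c["color"][...,::-1])
```

```text
[ 0.529  0.591  0.905 -0.     1.646  1.199]
top [(np.float64(-0.2812), np.float64(-0.0556), 25)] [[np.float64(0.471), np.float64(0.472), np.float64(0.4715), np.float64(0.4725), np.float64(0.469), np.float64(0.4645)], [np.float64(0.386), np.float64(0.3865), np.float64(0.384), np.float64(0.3845), np.float64(0.385), np.float64(0.3835)]]
tally (147, 'mean', array([ 0.5666, -0.1717,  0.0223]), 'mec', array([ 0.5662, -0.1725,  0.0272]), 'bbmid', array([ 0.5656, -0.1736]), 'size', array([0.0528, 0.0512]), 'z95', np.float64(0.0289))
knob (35, 'mean', array([ 0.5178, -0.4598,  0.0166]), 'mec', array([ 0.5141, -0.4652,  0.018 ]), 'bbmid', array([ 0.5132, -0.4644]), 'size', array([0.0332, 0.0307]), 'z95', np.float64(0.0246))
collar (41, 'mean', array([ 0.5103, -0.0268,  0.0133]), 'mec', array([ 0.5106, -0.0273,  0.0152]), 'bbmid', array([ 0.5112, -0.025 ]), 'size', array([0.0291, 0.0257]), 'z95', np.float64(0.0187))
bearing (4, 'mean', array([ 0.6265, -0.1612,  0.0054]), 'mec', array([ 0.6255, -0.164 ,  0.011 ]), 'bbmid', array([ 0.6255, -0.1623]), 'size', array([0.0185, 0.015 ]), 'z95', np.flo
[... 664 characters left out ...]
 array([ 0.5584, -0.1579,  0.0194]), 'bbmid', array([ 0.5583, -0.1563]), 'size', array([0.0362, 0.0185]), 'z95', np.float64(0.0219))
knob None
collar (56, 'mean', array([ 0.5085, -0.0267,  0.0115]), 'mec', array([ 0.5092, -0.0282,  0.0163]), 'bbmid', array([ 0.5094, -0.0282]), 'size', array([0.0296, 0.0299]), 'z95', np.float64(0.0145))
bearing None
0.31 76 [0.535 0.347 0.6   0.409]
0.34 146 [0.534 0.345 0.603 0.41 ]
0.37 268 [0.514 0.33  0.614 0.426]
0.4 444 [0.511 0.347 0.585 0.429]
0.43 376 [0.515 0.349 0.58  0.429]
0.46 511 [0.533 0.352 0.583 0.415]
0.49 225 [0.453 0.342 0.585 0.415]
0.52 981 [0.415 0.323 0.579 0.442]
0.55 2065 [0.415 0.309 0.581 0.444]
0.58 4688 [0.416 0.27  0.622 0.443]
```

View pics/scene1.png

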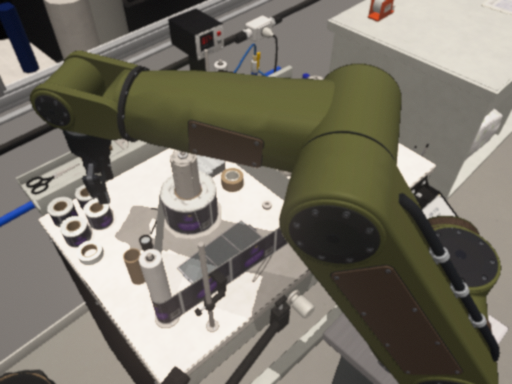

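Call:
jog_arm(plan=[-1,-4,-50,0,0,0,60,0,0,-50,0,0,0,60,0,0,-50,0,0,0,60,0,0,-45,0,0,0,60,0,0,-35,0,0,0,60,0,0,-20,0,0,0,60,0,0,-11,0,0,0,60,0,0,0,0,0,0,60])

```text
time: 4.2
tool_pos: [0.5726, 0.374, 0.0608]
tcp_rot: [3.141, -0.0, 0.901]
contact_force: [0.5, 0.0, 0.1]
opening: 0.703
gripper_force: 0.0
```

Call:
jog_arm(plan=[0,0,0,0,0,0,36,0,0,0,0,0,0,36,0,0,0,0,0,0,36,0,0,0,0,0,0,36,0,0,0,0,0,0,36], squeeze=25)

```text
time: 4.82
tool_pos: [0.573, 0.3744, 0.0618]
tcp_rot: [3.141, -0.002, 0.901]
contact_force: [-1.0, 0.2, 5.6]
opening: 0.479
gripper_force: 25.2
```

Call:
jog_arm(plan=[0,0,20,0,0,0,36,0,0,40,0,0,0,36,0,0,50,0,0,0,36,0,0,50,0,0,0,36,0,0,20,0,0,0,36,-15,-20,0,0,0,0,36,-25,-35,0,0,0,0,36,-25,-35,0,0,0,0,36])

```text
time: 5.82
tool_pos: [0.5065, 0.2831, 0.2415]
tcp_rot: [3.141, -0.001, 0.901]
contact_force: [0.9, -0.5, 0.3]
opening: 0.48
gripper_force: 25.5
```

Call:
jog_arm(plan=[-15,-23,0,0,0,0,36,-7,-10,0,0,0,0,36,0,0,0,0,0,0,36,0,0,0,0,0,0,36])

```text
time: 6.32
tool_pos: [0.4858, 0.2517, 0.2404]
tcp_rot: [3.142, -0.0, 0.901]
contact_force: [-0.4, 0.7, -1.1]
opening: 0.481
gripper_force: 25.5
```

Run:
```python
from h import *
from station import ctrl
for n in("top","scene"):
    c=ctrl.camera(n);np.savez(f"pics/{n}2.npz",**c)
    W=world(c)
    for a in(.14,.17,.2,.23,.26):
        k=(c["z_map"]>0)&(np.hypot(W[...,0]-.486,W[...,1]-.251)<.05)&(W[...,2]>a)&(W[...,2]<a+.03)
        P=W[k]
        if len(P): print(n,a,len(P),np.round(np.r_[P.min(0),P.max(0)],3))
c=dict(np.load("pics/scene2.npz"))["color"][130:330,60:320,::-1]
cv2.imwrite("pics/s2.png",cv2.resize(c,(780,600)))
```

```text
top 0.17 13 [0.473 0.23  0.182 0.5   0.236 0.2  ]
top 0.2 13 [0.474 0.23  0.2   0.502 0.238 0.229]
top 0.23 16 [0.48  0.228 0.23  0.509 0.235 0.26 ]
top 0.26 10 [0.498 0.223 0.262 0.514 0.231 0.29 ]
scene 0.17 111 [0.462 0.235 0.178 0.493 0.272 0.2  ]
scene 0.2 165 [0.461 0.232 0.2   0.493 0.272 0.23 ]
scene 0.23 125 [0.454 0.231 0.23  0.494 0.277 0.26 ]
scene 0.26 92 [0.442 0.23  0.26  0.498 0.285 0.288]
```

View pics/s2.png

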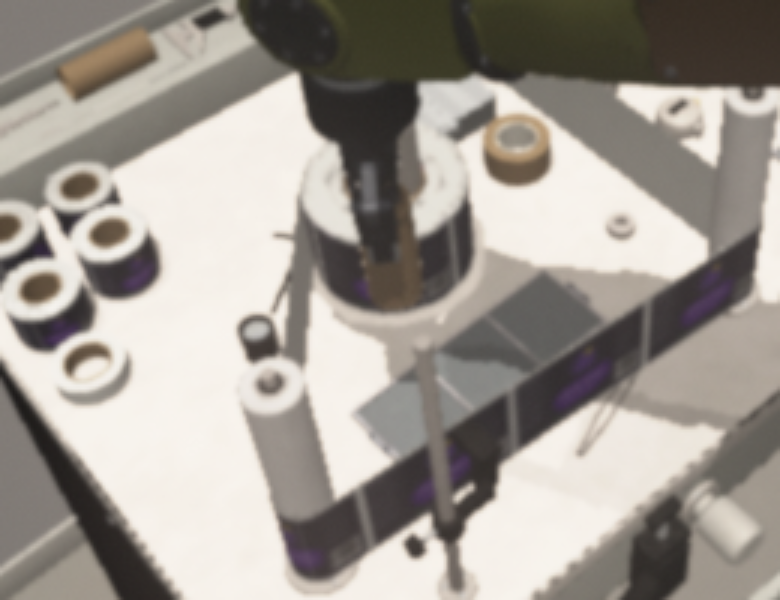

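Call:
jog_arm(plan=[1,-1,-40,0,0,0,36,0,0,-50,0,0,0,36,0,0,-45,0,0,0,36,0,0,-25,0,0,0,36,0,0,-10,0,0,0,36,0,0,-5,0,0,0,36,0,0,-2,0,0,0,36,0,0,0,0,0,0,36])

```text
time: 7.42
tool_pos: [0.4868, 0.2503, 0.064]
tcp_rot: [3.141, -0.001, 0.901]
contact_force: [0.1, -0.1, -0.3]
opening: 0.483
gripper_force: 25.5
```

Call:
jog_arm(plan=[0,0,-1,0,0,0,36,0,0,0,0,0,0,36])

```text
time: 7.68
tool_pos: [0.487, 0.2504, 0.0637]
tcp_rot: [3.141, -0.002, 0.901]
contact_force: [-2.7, 0.8, 9.6]
opening: 0.484
gripper_force: 26.3
```

Call:
jog_arm(plan=[0,0,0,0,0,0,48,0,0,0,0,0,0,56,0,0,0,0,0,0,60,0,0,0,0,0,0,60])

```text
time: 8.18
tool_pos: [0.4864, 0.25, 0.0622]
tcp_rot: [-3.142, 0.0, 0.901]
contact_force: [-0.4, -0.6, 0.5]
opening: 0.703
gripper_force: 0.0
```

Call:
jog_arm(plan=[0,0,20,0,0,0,60,0,0,50,0,0,0,60,0,0,50,0,0,0,60,0,0,50,0,0,0,60,20,10,0,0,0,0,60,40,10,0,0,0,0,60,0,0,0,0,0,0,60])

```text
time: 9.05
tool_pos: [0.5477, 0.2701, 0.2312]
tcp_rot: [-3.141, 0.001, 0.9]
contact_force: [0.4, -0.1, -0.1]
opening: 0.7
gripper_force: 0.0
```

Run:
```python
from h import *
from station import ctrl
t=dict(np.load("pics/top0.npz"))
for n in("top","scene"):
    c=ctrl.camera(n);np.savez(f"pics/{n}3.npz",**c)
    print(n,blob(c,.486,.25,.04,.08,.12));print(blob(c,.636,.302,.03,.02,.05));
c=dict(np.load("pics/scene0.npz"));W=world(c)
k=(c["z_map"]>0)&(abs(W[...,0]-.66)<.05)&(abs(W[...,1]-.29)<.08)&(W[...,2]>.01)
cc=c["color"][210:270,120:190,::-1];cv2.imwrite("pics/s3.png",np.hstack([cv2.resize(cc,(390,334),interpolation=cv2.INTER_CUBIC),cv2.resize(t["color"][150:210,135:205,::-1],(390,334),interpolation=cv2.INTER_CUBIC)]))
```

```text
top (40, 'mean', array([0.4902, 0.2402, 0.0951]), 'mec', array([0.4875, 0.2495, 0.0206]), 'bbmid', array([0.4877, 0.2461]), 'size', array([0.0381, 0.033 ]), 'z95', np.float64(0.1057))
(11, 'mean', array([0.6356, 0.2921, 0.0312]), 'mec', array([0.6362, 0.2919, 0.0073]), 'bbmid', array([0.6359, 0.293 ]), 'size', array([0.0131, 0.0117]), 'z95', np.float64(0.0375))
scene (154, 'mean', array([0.4881, 0.254 , 0.0939]), 'mec', array([0.4836, 0.2497, 0.0222]), 'bbmid', array([0.4848, 0.2492]), 'size', array([0.0406, 0.0428]), 'z95', np.float64(0.1031))
(128, 'mean', array([0.6339, 0.3023, 0.0311]), 'mec', array([0.635 , 0.3008, 0.0195]), 'bbmid', array([0.635, 0.302]), 'size', array([0.0362, 0.0329]), 'z95', np.float64(0.0362))
```

View pics/s3.png

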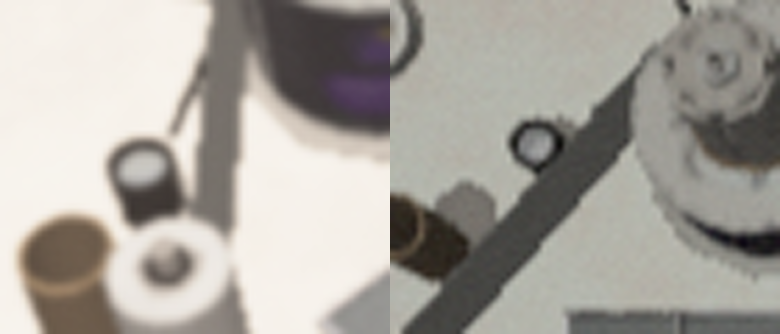

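Call:
jog_arm(plan=[30,10,0,-0.077,0.064,0,50,30,10,0,-0.076,0.065,0,50,26,9,0,0,0,0,50,0,0,-40,0,0,0,50,0,0,-40,0,0,0,50,0,0,0,0,0,0,50,0,0,0,0,0,0,50])

```text
time: 10.02
tool_pos: [0.6327, 0.2993, 0.1548]
tcp_rot: [-3.137, 0.198, 0.901]
contact_force: [-0.2, -0.1, -0.4]
opening: 0.586
gripper_force: 0.0
```

Run:
```python
from h import *
from station import ctrl
from scipy.spatial.transform import Rotation as Ro
s=ctrl.sense();R=Ro.from_euler("xyz",s["tcp_rot"]).as_matrix();print(np.round(s["qpos"],3),np.round(R,3),s["tool_pos"])
c=ctrl.camera("scene");t=ctrl.camera("top")
W=world(c);k=(c["z_map"]>0)&(W[...,2]>.085)&(W[...,2]<.115)&(W[...,0]>.5)&(W[...,0]<.64)&(W[...,1]>.23)&(W[...,1]<.36)
for cc in(c,t):
    W=world(cc);k=(cc["z_map"]>0)&(W[...,2]>.085)&(W[...,2]<.12)&(W[...,0]>.5)&(W[...,0]<.65)&(abs((W[...,0]-.468)*.643+(W[...,1]-.392)*.766)<.02)
    P=W[k]
    if len(P)>5: print(len(P),np.polyfit(P[:,0],P[:,1],1),"y at .636:",np.polyval(np.polyfit(P[:,0],P[:,1],1),.636),P[:,2].max())
    print(blob(cc,.636,.302,.03,.02,.05))
cv2.imwrite("pics/s4.png",np.hstack([cv2.resize(c["color"][150:290,60:220,::-1],(400,350),interpolation=cv2.INTER_CUBIC),cv2.resize(t["color"][100:240,90:250,::-1],(400,350),interpolation=cv2.INTER_CUBIC)]))
```

```text
[ 0.42   0.816  0.927 -0.087  1.577  1.097] [[ 0.608  0.784 -0.126]
 [ 0.769 -0.621 -0.151]
 [-0.196 -0.005 -0.981]] [0.63272775 0.29933046 0.15480614]
120 [-0.95011634  0.84509101] y at .636: 0.24081701526445976 0.1131772368383324
(133, 'mean', array([0.6334, 0.3024, 0.0309]), 'mec', array([0.6342, 0.3024, 0.0171]), 'bbmid', array([0.6339, 0.3018]), 'size', array([0.0332, 0.0325]), 'z95', np.float64(0.0359))
66 [-0.95595987  0.85490009] y at .636: 0.24690961497394748 0.1150841474790483
(68, 'mean', array([0.6382, 0.3032, 0.0329]), 'mec', array([0.637 , 0.3031, 0.0175]), 'bbmid', array([0.6375, 0.3029]), 'size', array([0.031, 0.034]), 'z95', np.float64(0.0397))
```

View pics/s4.png

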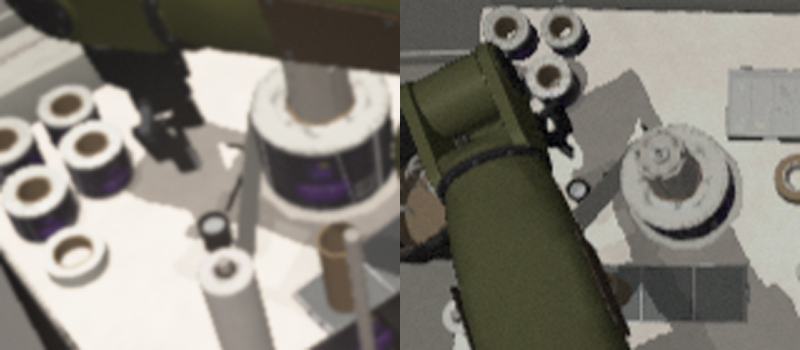

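Call:
jog_arm(plan=[1,0,-40,0,0,0,50,0,0,-40,0,0,0,50,0,0,-25,0,0,0,50,0,0,-15,0,0,0,50,0,0,-10,0,0,0,50,0,0,-8,0,0,0,50,0,0,0,0,0,0,50])

```text
time: 11.0
tool_pos: [0.6335, 0.2991, 0.0143]
tcp_rot: [-3.135, 0.2, 0.901]
contact_force: [-0.5, 0.8, -0.3]
opening: 0.585
gripper_force: 0.0
```

Call:
jog_arm(plan=[0,0,0,0,0,0,40,0,0,0,0,0,0,34,0,0,0,0,0,0,26,0,0,0,0,0,0,26,0,0,0,0,0,0,26], squeeze=25)

```text
time: 11.62
tool_pos: [0.6337, 0.2992, 0.015]
tcp_rot: [-3.136, 0.199, 0.901]
contact_force: [0.0, 0.0, 5.6]
opening: 0.373
gripper_force: 25.2
```

Call:
jog_arm(plan=[0,0,15,0,0,0,26,0,0,45,0,0,0,26,0,0,60,0,0,0,26,0,0,60,0,0,0,26,0,0,50,0,0,0,26,0,0,20,0,0,0,26,-18,-24,0,0,0,0,26,-27,-35,0,0,0,0,26])

```text
time: 12.62
tool_pos: [0.5877, 0.2397, 0.2644]
tcp_rot: [-3.135, 0.2, 0.902]
contact_force: [1.6, -0.2, -0.9]
opening: 0.369
gripper_force: 24.9
```

Call:
jog_arm(plan=[-27,-35,0,0,0,0,26,-27,-35,0,0,0,0,26,-27,-35,0,0,0,0,26,-18,-25,0,0,0,0,26,-10,-13,-20,0,0,0,26,0,0,-45,0,0,0,26,0,0,-45,0,0,0,26,0,0,0,0,0,0,26])

```text
time: 13.62
tool_pos: [0.4781, 0.0968, 0.1528]
tcp_rot: [-3.132, 0.204, 0.902]
contact_force: [-0.2, 0.8, 0.5]
opening: 0.369
gripper_force: 25.1
```

Run:
```python
from h import *
from station import ctrl
s=ctrl.sense();print(s["tool_pos"],s["tcp_rot"],s["opening"])
for n in("scene","top"):
    c=ctrl.camera(n);W=world(c)
    k=(c["z_map"]>0)&(np.hypot(W[...,0]-.482,W[...,1]-.1)<.035)&(W[...,2]>.12)&(W[...,2]<.19)
    P=W[k];print(n,len(P),P.min(0) if len(P) else "",P.max(0) if len(P) else "")
    if n=="scene": cv2.imwrite("pics/s5.png",cv2.resize(c["color"][140:260,130:290,::-1],(640,480),interpolation=cv2.INTER_CUBIC))
```

```text
[0.47814855 0.09678656 0.15282447] [-3.13218799  0.20360781  0.90197791] 0.3689146840687512
scene 110 [0.4538543  0.07437149 0.13684668] [0.49160527 0.12430413 0.18431505]
top 25 [0.47348068 0.07713253 0.14293157] [0.50188894 0.09005228 0.18491071]
```

View pics/s5.png

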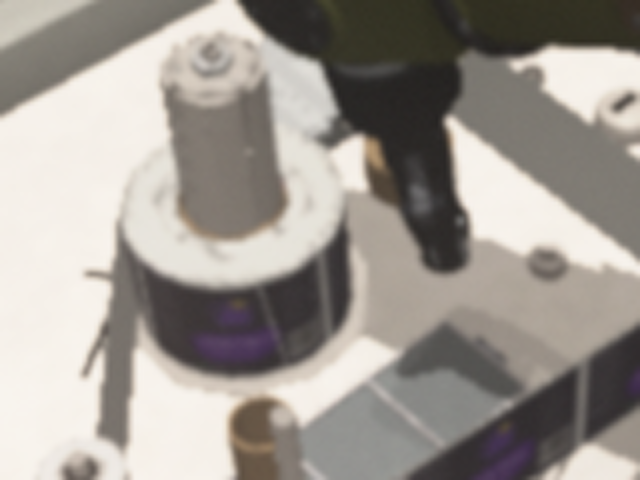

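Call:
jog_arm(plan=[1,0,-40,0,0,0,26,0,0,-40,0,0,0,26,0,0,-30,0,0,0,26,0,0,-13,0,0,0,26,0,0,-7,0,0,0,26,0,0,-3,0,0,0,26,0,0,0,0,0,0,26,0,0,0,0,0,0,26])

```text
time: 14.72
tool_pos: [0.4807, 0.0971, 0.0219]
tcp_rot: [-3.136, 0.199, 0.901]
contact_force: [-1.0, -0.1, -0.8]
opening: 0.372
gripper_force: 25.1
```

Call:
jog_arm(plan=[0,0,-3,0,0,0,26,0,0,-1,0,0,0,26,0,0,0,0,0,0,26])

```text
time: 15.1
tool_pos: [0.4804, 0.0971, 0.0172]
tcp_rot: [-3.135, 0.2, 0.902]
contact_force: [0.4, 1.0, -0.5]
opening: 0.362
gripper_force: 25.1
```

Call:
jog_arm(plan=[0,0,-1,0,0,0,26,0,0,0,0,0,0,26])

```text
time: 15.35
tool_pos: [0.4805, 0.0971, 0.0169]
tcp_rot: [-3.136, 0.2, 0.901]
contact_force: [-3.8, -0.6, 9.5]
opening: 0.372
gripper_force: 25.8
```

Call:
jog_arm(plan=[0,0,0,0,0,0,38,0,0,0,0,0,0,46,0,0,0,0,0,0,50,0,0,20,0,0,0,50,0,0,50,0,0,0,50,0,0,60,0,0,0,50,0,0,60,0,0,0,50,0,0,15,0,0,0,50])

```text
time: 16.35
tool_pos: [0.4814, 0.0972, 0.2249]
tcp_rot: [-3.139, 0.196, 0.901]
contact_force: [0.5, 0.1, -1.0]
opening: 0.586
gripper_force: 0.0
```

Call:
jog_arm(plan=[8,-27,0,0.077,-0.064,0,60,12,-40,0,0.076,-0.065,0,65,12,-40,0,0,0,-0.058,65,12,-40,0,0,0,-0.058,65,0,0,0,0,0,0,65,0,0,0,0,0,0,65])

```text
time: 17.1
tool_pos: [0.5241, -0.0496, 0.2205]
tcp_rot: [-3.14, 0.001, 0.785]
contact_force: [0.1, 1.0, -0.2]
opening: 0.76
gripper_force: 0.0
```

Run:
```python
from h import *
from station import ctrl
s=ctrl.sense();print(s["tool_pos"],s["tcp_rot"],s["opening"])
t0=dict(np.load("pics/top0.npz"))
im=[]
for n in("top","scene"):
    c=ctrl.camera(n);np.savez(f"pics/{n}6.npz",**c)
    print(n,"loupe",blob(c,.4825,.1,.03,.02,.05));print("core",blob(c,.4855,.25,.04,.08,.12));print("tally",blob(c,.563,-.172,.04,.012,.05))
    print("collar",blob(c,.51,-.028,.022,.007,.03));print("short",ribs(c,.429,-.283,[-.283]),edges(c,.429,-.283,[-.22,-.24,-.26,-.30,-.32,-.34]))
    im.append(cv2.resize(c["color"][(80 if n=="scene" else 100):(280 if n=="scene" else 300),120:390,::-1],(400,296),interpolation=cv2.INTER_CUBIC))
a=ortho(t0,.515,.615,-.235,-.115,.02,3000);b=ortho(dict(np.load("pics/scene0.npz")),.515,.615,-.235,-.115,.02,3000)
cv2.imwrite("pics/s6.png",np.vstack([np.hstack(im),np.hstack([cv2.resize(q[...,::-1],(360,300)) for q in(a,b)]+[np.zeros((300,80,3),np.uint8)])]))
```

```text
[ 0.52410595 -0.04957583  0.22046944] [-3.14035438e+00  6.67749578e-04  7.85177827e-01] 0.7603145016950704
top loupe (70, 'mean', array([0.4852, 0.1013, 0.0337]), 'mec', array([0.4856, 0.1006, 0.0168]), 'bbmid', array([0.4849, 0.1019]), 'size', array([0.0318, 0.0292]), 'z95', np.float64(0.039))
core (64, 'mean', array([0.4877, 0.2491, 0.0963]), 'mec', array([0.4887, 0.2494, 0.0219]), 'bbmid', array([0.4869, 0.2491]), 'size', array([0.0395, 0.0402]), 'z95', np.float64(0.1049))
tally (148, 'mean', array([ 0.5665, -0.1716,  0.0216]), 'mec', array([ 0.5662, -0.1728,  0.0273]), 'bbmid', array([ 0.5656, -0.1738]), 'size', array([0.0529, 0.0513]), 'z95', np.float64(0.0271))
collar None
short [(np.float64(-0.2812), np.float64(-0.055), 25)] [[np.float64(0.4725), np.float64(0.473), np.float64(0.472), np.float64(0.471), np.float64(0.467), np.float64(0.4665)], [np.float64(0.3845), np.float64(0.3865), np.float64(0.3845), np.float64(0.384), np.float64(0.384), np.float64(0.384)]]
scene loupe (127, 'mean', array([0.4808, 0.1003, 0.0323]), 'mec', array([0.4833, 0.1003, 0.0186]), 'bbmid', array([0.482
[... 197 characters left out ...]
'size', array([0.0425, 0.0422]), 'z95', np.float64(0.1031))
tally (160, 'mean', array([ 0.5619, -0.1689,  0.0208]), 'mec', array([ 0.5617, -0.1744,  0.0279]), 'bbmid', array([ 0.5618, -0.1755]), 'size', array([0.0546, 0.0533]), 'z95', np.float64(0.0266))
collar (53, 'mean', array([ 0.5081, -0.0268,  0.0117]), 'mec', array([ 0.5085, -0.0275,  0.0148]), 'bbmid', array([ 0.508 , -0.0275]), 'size', array([0.028 , 0.0293]), 'z95', np.float64(0.0155))
short [None] [[np.float64(0.4725), np.float64(0.4715), np.float64(0.4715), np.float64(0.475), np.float64(0.477), np.float64(0.4705)], [np.float64(0.394), np.float64(0.394), np.float64(0.394), np.float64(0.394), np.float64(0.3805), np.float64(0.394)]]
```

View pics/s6.png

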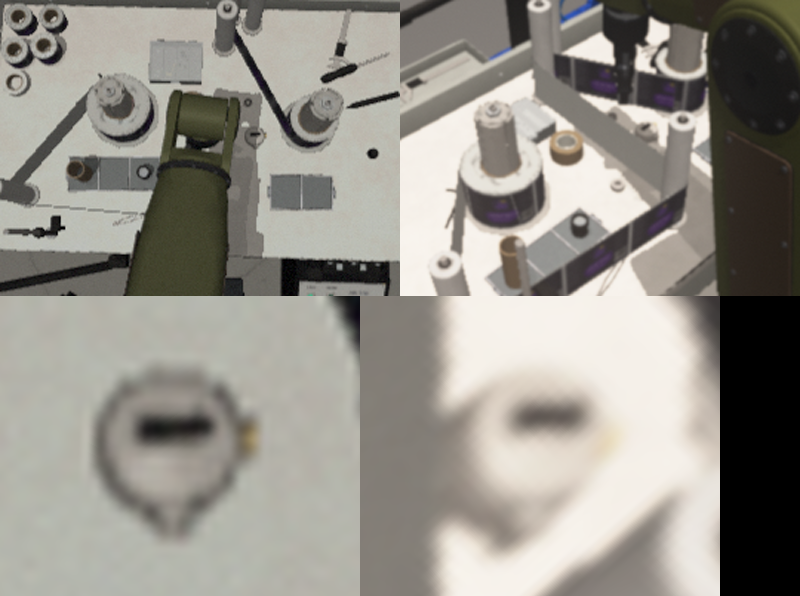

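Call:
jog_arm(plan=[13,-40,0,0,0,0,65,14,-41,0,0,0,0,65,13,-41,0,0,0,0,65,0,0,-45,0,0,0,65,0,0,-45,0,0,0,65,0,0,-45,0,0,0,65,0,0,-40,0,0,0,65,0,0,-20,0,0,0,65])

```text
time: 18.2
tool_pos: [0.5638, -0.1708, 0.0243]
tcp_rot: [-3.139, 0.001, 0.786]
contact_force: [-0.4, 0.1, 0.6]
opening: 0.761
gripper_force: 0.0
```

Call:
jog_arm(plan=[0,0,-12,0,0,0,65,0,0,-8,0,0,0,65,0,0,0,0,0,0,65,0,0,0,0,0,0,65])

```text
time: 18.7
tool_pos: [0.5649, -0.1721, 0.0072]
tcp_rot: [3.14, -0.001, 0.785]
contact_force: [-0.8, -0.0, 0.1]
opening: 0.759
gripper_force: 0.0
```

Call:
jog_arm(plan=[0,0,0,0,0,0,54,0,0,0,0,0,0,48,0,0,0,0,0,0,40,0,0,0,0,0,0,40,0,0,0,0,0,0,40], squeeze=25)

```text
time: 19.32
tool_pos: [0.5648, -0.1721, 0.0071]
tcp_rot: [3.141, -0.0, 0.785]
contact_force: [-1.6, 0.5, 7.5]
opening: 0.532
gripper_force: 24.7
```

Call:
jog_arm(plan=[0,0,15,0,0,0,40,0,0,40,0,0,0,40,0,0,50,0,0,0,40,0,0,50,0,0,0,40,0,0,25,0,0,0,40,-6,25,0,0,0,0,40,-9,40,0,0,0,0,40,-9,40,0,0,0,0,40])

```text
time: 20.32
tool_pos: [0.5399, -0.0659, 0.1872]
tcp_rot: [3.141, -0.0, 0.784]
contact_force: [1.7, -0.5, -0.2]
opening: 0.528
gripper_force: 25.6
```

Call:
jog_arm(plan=[-9,40,0,0,0,0,40,-9,40,0,0,0,0,40,-9,40,0,0,0,0,40,-9,40,0,0,0,0,40,-9,40,0,0,0,0,40,-6,25,0,0,0,0,40,-3,19,0,0,0,0,40,0,0,0,0,0,0,40])

```text
time: 21.32
tool_pos: [0.4863, 0.1778, 0.1867]
tcp_rot: [3.141, -0.0, 0.786]
contact_force: [-0.4, -0.4, -0.0]
opening: 0.529
gripper_force: 25.6
```

Run:
```python
from h import *
from station import ctrl
s=ctrl.sense();print(s["tool_pos"],s["tcp_rot"],s["opening"])
im=[]
for n in("top","scene"):
    c=ctrl.camera(n);np.savez(f"pics/{n}7.npz",**c)
    W=world(c);k=(c["z_map"]>0)&(np.hypot(W[...,0]-.4865,W[...,1]-.1775)<.04)&(W[...,2]>.15)&(W[...,2]<.215)
    P=W[k];print(n,len(P),P.min(0),P.max(0))
    print("knob",blob(c,.516,-.457,.022,.009,.04),blob(c,.516,-.457,.022,.003,.009),"collar",blob(c,.51,-.028,.022,.007,.03))
    print("short",ribs(c,.429,-.283,[-.283]),edges(c,.429,-.283,[-.22,-.24,-.26,-.30,-.32,-.34]))
cv2.imwrite("pics/s7.png",cv2.resize(c["color"][120:260,130:340,::-1],(780,520),interpolation=cv2.INTER_CUBIC))
```

```text
[0.486304   0.17778331 0.18665573] [ 3.14141474e+00 -2.94378280e-04  7.86291205e-01] 0.529281322475338
top 1 [0.5092747  0.14909044 0.20448875] [0.5092747  0.14909044 0.20448875]
knob (31, 'mean', array([ 0.5189, -0.4588,  0.0178]), 'mec', array([ 0.5194, -0.4589,  0.0117]), 'bbmid', array([ 0.5193, -0.4589]), 'size', array([0.02  , 0.0232]), 'z95', np.float64(0.0212)) (25, 'mean', array([ 0.515 , -0.4524,  0.0053]), 'mec', array([ 0.5158, -0.4571,  0.0216]), 'bbmid', array([ 0.519 , -0.4583]), 'size', array([0.0368, 0.0404]), 'z95', np.float64(0.0073)) collar (38, 'mean', array([ 0.5109, -0.0264,  0.0131]), 'mec', array([ 0.5109, -0.0261,  0.0138]), 'bbmid', array([ 0.5121, -0.025 ]), 'size', array([0.025 , 0.0256]), 'z95', np.float64(0.0188))
short [(np.float64(-0.2812), np.float64(-0.055), 25)] [[np.float64(0.4725), np.float64(0.4725), np.float64(0.472), np.float64(0.472), np.float64(0.4715), np.float64(0.4645)], [np.float64(0.3835), np.float64(0.3875), np.float64(0.3845), np.float64(0.3845), np.float64(0.3845), np.float64(0.383)]]
scene 178 [0.4548258  0.14711281 0.18243155] [0.50197991 0.20704994 0.21402622]
knob None None collar (55, 'mean', array([ 0.5087, -0.027 ,  0.0116]), 'mec', array([ 0.5075, -0.0265,  0.0145]), 'bbmid', array([ 0.5082, -0.0267]), 'size', array([0.0273, 0.0265]), 'z95', np.float64(0.0142))
short [None] [[np.float64(0.4715), np.float64(0.4715), np.float64(0.4705), np.float64(0.469), np.float64(0.4685), np.float64(0.467)], [np.float64(0.3865), np.float64(0.3865), np.float64(0.385), np.float64(0.388), np.float64(0.394), np.float64(0.391)]]
```

View pics/s7.png

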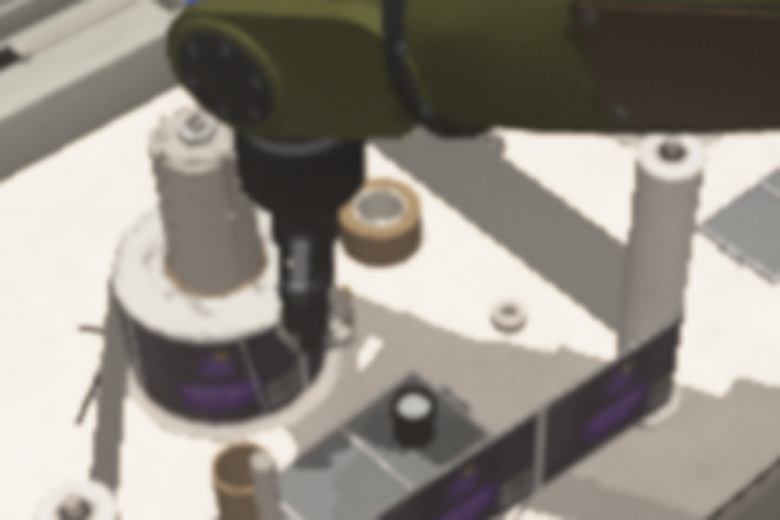

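Call:
jog_arm(plan=[-2,1,0,0,0,0.157,40,0,0,0,0,0,0.157,40,0,0,0,0,0,0.157,40,0,0,0,0,0,0.157,40,0,0,0,0,0,0.157,40,0,0,-40,0,0,0,40,0,0,-40,0,0,0,40,0,0,0,0,0,0,40])

```text
time: 22.42
tool_pos: [0.4834, 0.1769, 0.1043]
tcp_rot: [-3.137, 0.001, 1.569]
contact_force: [0.4, -0.5, -0.4]
opening: 0.533
gripper_force: 25.9
```

Call:
jog_arm(plan=[0,0,-40,0,0,0,40,0,0,-25,0,0,0,40,0,0,-15,0,0,0,40,0,0,-10,0,0,0,40,0,0,-5,0,0,0,40,0,0,0,0,0,0,40,0,0,0,0,0,0,40])

```text
time: 23.3
tool_pos: [0.4847, 0.1782, 0.0118]
tcp_rot: [3.141, -0.0, 1.57]
contact_force: [0.4, 0.1, -0.4]
opening: 0.533
gripper_force: 25.9
```

Call:
jog_arm(plan=[0,0,-2,0,0,0,40,0,0,0,0,0,0,40])

```text
time: 23.55
tool_pos: [0.4844, 0.1781, 0.0093]
tcp_rot: [3.142, 0.0, 1.57]
contact_force: [-0.7, 0.6, 0.0]
opening: 0.529
gripper_force: 25.9
```

Call:
jog_arm(plan=[0,0,-1,0,0,0,40,0,0,0,0,0,0,40])

```text
time: 23.8
tool_pos: [0.4845, 0.1781, 0.009]
tcp_rot: [3.141, -0.0, 1.57]
contact_force: [-4.6, -1.8, 12.2]
opening: 0.525
gripper_force: 27.3
```

Call:
jog_arm(plan=[0,0,0,0,0,0,48,0,0,0,0,0,0,56,0,0,0,0,0,0,58,0,0,15,0,0,0,58,0,0,50,0,0,0,58,0,0,60,0,0,0,58,0,0,60,0,0,0,58,0,0,60,0,0,0,58])

```text
time: 24.8
tool_pos: [0.4839, 0.1779, 0.2565]
tcp_rot: [3.14, -0.0, 1.57]
contact_force: [0.2, 0.1, 0.2]
opening: 0.677
gripper_force: 0.0
```

Call:
jog_arm(plan=[0,-20,45,0,0,0,45,0,-40,0,0,0,0,45,0,-50,0,0,0,0,45,0,-50,0,0,0,0,45,0,-50,0,0,0,0,45,0,-50,0,0,0,0,45,0,-50,0,0,0,0,45,0,-50,0,0,0,0,45])

```text
time: 25.8
tool_pos: [0.4839, -0.1835, 0.2995]
tcp_rot: [3.141, 0.0, 1.57]
contact_force: [0.8, -0.2, 0.1]
opening: 0.529
gripper_force: 0.0
```

Call:
jog_arm(plan=[5,-50,0,0,0,0,45,5,-50,0,0,0,0,45,5,-50,0,0,0,0,45,5,-50,0,0,0,0,45,5,-45,0,0,0,0,45,5,-20,0,0,0,0,45,3,-10,0,0,0,0,45,0,0,0,0,0,0,45])

```text
time: 26.8
tool_pos: [0.5174, -0.4567, 0.2986]
tcp_rot: [3.142, -0.0, 1.57]
contact_force: [-0.2, 0.7, 0.3]
opening: 0.527
gripper_force: 0.0
```

Run:
```python
from h import *
from station import ctrl
s=ctrl.sense();print(s["tool_pos"],s["tcp_rot"],s["opening"])
im=[]
for n in("top","scene"):
    c=ctrl.camera(n);np.savez(f"pics/{n}8.npz",**c)
    print("knob",blob(c,.5175,-.458,.025,.009,.04),"\ncollar",blob(c,.51,-.028,.022,.007,.03),"\ntally",blob(c,.484,.1755,.036,.012,.05),"\nbearing",blob(c,.622,-.162,.02,.005,.02))
    print("short",ribs(c,.429,-.283,[-.283]),edges(c,.429,-.283,[-.22,-.24,-.26,-.30,-.32,-.34]))
    print("long",ribs(c,.485,.176,[.2135,.1385]))
    im.append(ortho(c,.42,.62,-.08,.3,.02,2000)[...,::-1])
cv2.imwrite("pics/s8.png",cv2.resize(np.vstack(im),(570,600)))
```

```text
[ 0.51742969 -0.45674209  0.29858098] [ 3.14152743e+00 -8.15449900e-06  1.56994512e+00] 0.5267581535623205
knob None 
collar (38, 'mean', array([ 0.5118, -0.0263,  0.0122]), 'mec', array([ 0.5131, -0.0249,  0.0157]), 'bbmid', array([ 0.5129, -0.0268]), 'size', array([0.0265, 0.0221]), 'z95', np.float64(0.016)) 
tally (152, 'mean', array([0.4858, 0.1777, 0.0239]), 'mec', array([0.4855, 0.1782, 0.0277]), 'bbmid', array([0.4865, 0.1788]), 'size', array([0.0449, 0.0477]), 'z95', np.float64(0.0297)) 
bearing (9, 'mean', array([ 0.6256, -0.1633,  0.0061]), 'mec', array([ 0.6215, -0.1619,  0.0185]), 'bbmid', array([ 0.6272, -0.1618]), 'size', array([0.0159, 0.0368]), 'z95', np.float64(0.0071))
short [(np.float64(-0.2812), np.float64(-0.0511), 25)] [[np.float64(0.471), np.float64(0.4725), np.float64(0.4725), np.float64(0.4685), np.float64(0.4705), np.float64(0.466)], [np.float64(0.3925), np.float64(0.3875), np.float64(0.385), np.float64(0.3785), np.float64(0.3935), np.float64(0.393)]]
long [(np.float64(0.2132), np.float64(-0.1572), 24), (np.float64(0.1376), np.float64(0.0076), 23)]
knob None 
collar (61, 'mean', array([ 0.508 , -0.0262,  0.0112]), 'mec', array([ 0.5077, -0.0291,  0.0162]), 'bbmid', array([ 0.5089, -0.028 ]), 'size', array([0.0293, 0.0302]), 'z95', np.float64(0.0155)) 
tally (259, 'mean', array([0.4797, 0.1804, 0.0225]), 'mec', array([0.4834, 0.1757, 0.0273]), 'bbmid', array([0.483 , 0.1792]), 'size', array([0.048 , 0.0462]), 'z95', np.float64(0.0281)) 
bearing None
short [None] [[np.float64(0.472), np.float64(0.472), np.float64(0.47), np.float64(0.477), np.float64(0.4755), np.float64(0.47)], [np.float64(0.39), np.float64(0.3935), np.float64(0.3905), np.float64(0.394), np.float64(0.3795), np.float64(0.3905)]]
long [(np.float64(0.211), np.float64(-0.0435), 22), (np.float64(0.1361), np.float64(-0.0109), 24)]
```

View pics/s8.png

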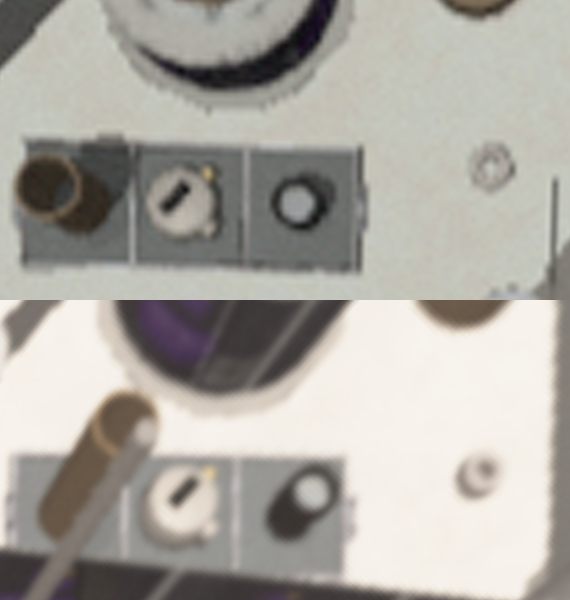

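Call:
jog_arm(plan=[0,-1,-50,0,0,0,45,0,0,-60,0,0,0,45,0,0,-60,0,0,0,45,0,0,-50,0,0,0,45,0,0,-35,0,0,0,45,0,0,-20,0,0,0,45,0,0,-12,0,0,0,45,0,0,0,0,0,0,45])

```text
time: 27.9
tool_pos: [0.5176, -0.4579, 0.0116]
tcp_rot: [3.141, 0.0, 1.57]
contact_force: [-0.7, -0.2, 0.2]
opening: 0.527
gripper_force: 0.0
```

Call:
jog_arm(plan=[0,0,-5,0,0,0,42,0,0,-4,0,0,0,40,0,0,0,0,0,0,40,0,0,0,0,0,0,40])

```text
time: 28.4
tool_pos: [0.5175, -0.458, 0.0025]
tcp_rot: [3.141, 0.0, 1.57]
contact_force: [-0.2, 0.3, -0.0]
opening: 0.471
gripper_force: 0.0
```

Call:
jog_arm(plan=[0,0,0,0,0,0,32,0,0,0,0,0,0,26,0,0,0,0,0,0,20,0,0,0,0,0,0,20,0,0,0,0,0,0,20], squeeze=25)

```text
time: 29.02
tool_pos: [0.5175, -0.458, 0.0026]
tcp_rot: [3.141, 0.0, 1.57]
contact_force: [-1.9, 0.3, 5.2]
opening: 0.279
gripper_force: 24.6
```

Call:
jog_arm(plan=[0,0,12,0,0,0,20,0,0,35,0,0,0,20,0,0,33,0,0,0,20,-12,19,0,0,0,0,20,-25,38,0,0,0,0,20,-25,38,0,0,0,0,20,-20,30,0,0,0,0,20,-10,14,0,0,0,0,20])

```text
time: 30.02
tool_pos: [0.4247, -0.3177, 0.083]
tcp_rot: [3.141, 0.0, 1.57]
contact_force: [0.5, -0.6, -0.2]
opening: 0.279
gripper_force: 24.6
```

Call:
jog_arm(plan=[0,0,-25,0,0,0,20,0,0,-25,0,0,0,20,0,0,-13,0,0,0,20,0,0,-7,0,0,0,20,0,0,0,0,0,0,20,0,0,0,0,0,0,20])

```text
time: 30.78
tool_pos: [0.4257, -0.3192, 0.013]
tcp_rot: [3.141, 0.001, 1.57]
contact_force: [-0.2, 0.7, -0.4]
opening: 0.285
gripper_force: 24.6
```

Run:
```python
from h import *
from station import ctrl
s=ctrl.sense();print(s["tool_pos"],s["tcp_rot"],s["opening"])
c=ctrl.camera("top");W=world(c)
cv2.imwrite("pics/s9.png",cv2.resize(np.hstack([ortho(c,.34,.56,-.50,-.20,.01,1500)[...,::-1]]),(600,440)))
```

```text
[ 0.42572979 -0.31920486  0.01298357] [3.14080316e+00 6.87049680e-04 1.56995243e+00] 0.285014607493057
```

View pics/s9.png

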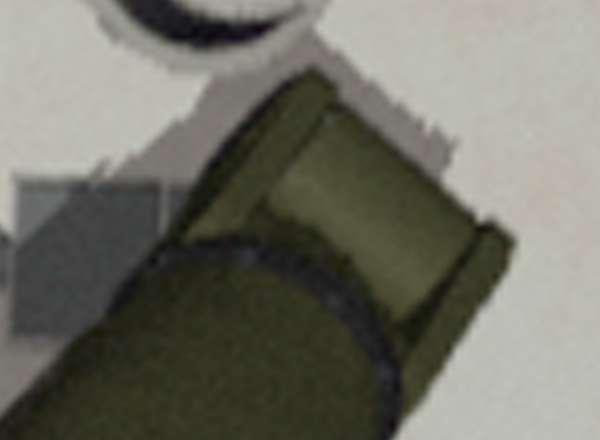

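Call:
jog_arm(plan=[0,0,-5,0,0,0,20,0,0,-3,0,0,0,20,0,0,0,0,0,0,20,0,0,0,0,0,0,20])

```text
time: 31.32
tool_pos: [0.4254, -0.3189, 0.0045]
tcp_rot: [-3.142, -0.0, 1.57]
contact_force: [-1.9, 1.9, 5.9]
opening: 0.281
gripper_force: 25.5
```

Call:
jog_arm(plan=[0,0,-1,0,0,0,20,0,0,0,0,0,0,20])

```text
time: 31.58
tool_pos: [0.4255, -0.319, 0.0044]
tcp_rot: [3.142, 0.0, 1.57]
contact_force: [-6.6, 5.5, 18.8]
opening: 0.28
gripper_force: 26.9
```

Call:
jog_arm(plan=[0,0,0,0,0,0,32,0,0,0,0,0,0,38,0,0,0,0,0,0,40,0,0,15,0,0,0,40,0,0,45,0,0,0,40,0,0,60,0,0,0,40,0,0,60,0,0,0,40,0,0,20,0,0,0,40])

```text
time: 32.58
tool_pos: [0.4261, -0.3195, 0.2083]
tcp_rot: [3.137, 0.004, 1.57]
contact_force: [-0.3, -0.7, 0.0]
opening: 0.47
gripper_force: 0.0
```

Call:
jog_arm(plan=[8,30,0,0,0,0,45,12,42,0,0,0,0,45,12,42,0,0,0,0,45,12,42,0,0,0,0,45,12,42,0,0,0,0,45,12,42,0,-0.1,0,0,45,10,32,0,-0.1,0,0,45,6,19,0,0,0,0,45])

```text
time: 33.58
tool_pos: [0.5095, -0.0256, 0.2042]
tcp_rot: [3.14, 0.202, 1.572]
contact_force: [-0.5, 0.8, 0.3]
opening: 0.528
gripper_force: 0.0
```

Call:
jog_arm(plan=[0,0,0,0,0,0,45,0,0,0,0,0,0,45])

```text
time: 33.83
tool_pos: [0.5092, -0.0285, 0.2038]
tcp_rot: [3.141, 0.2, 1.569]
contact_force: [-1.7, -0.0, 0.2]
opening: 0.526
gripper_force: 0.0
```

Run:
```python
from h import *
from station import ctrl
s=ctrl.sense();print(s["tool_pos"],s["tcp_rot"],s["opening"])
for n in("top","scene"):
    c=ctrl.camera(n);W=world(c)
    print("knob",blob(c,.4252,-.319,.025,.01,.04),"\ncollar",blob(c,.5095,-.027,.022,.007,.03))
    k=(c["z_map"]>0)&(abs(W[...,0]-.51)<.03)&(abs(W[...,1]+.073)<.012)&(W[...,2]>.06)&(W[...,2]<.12);P=W[k]
    if len(P): print("web",len(P),np.percentile(P[:,1],[5,50,95]),P[:,2].min(),P[:,2].max())
```

```text
[ 0.50923872 -0.02854295  0.20377879] [3.14097852 0.20004192 1.56929277] 0.526278056274851
knob (33, 'mean', array([ 0.4267, -0.3193,  0.0199]), 'mec', array([ 0.4269, -0.3197,  0.0115]), 'bbmid', array([ 0.4271, -0.3187]), 'size', array([0.0216, 0.0205]), 'z95', np.float64(0.0267)) 
collar (12, 'mean', array([ 0.5106, -0.0361,  0.0126]), 'mec', array([ 0.5106, -0.0358,  0.0115]), 'bbmid', array([ 0.5107, -0.0392]), 'size', array([0.0226, 0.0109]), 'z95', np.float64(0.0165))
knob None 
collar (56, 'mean', array([ 0.5084, -0.027 ,  0.0115]), 'mec', array([ 0.5083, -0.028 ,  0.015 ]), 'bbmid', array([ 0.5083, -0.0271]), 'size', array([0.029, 0.028]), 'z95', np.float64(0.015))
web 204 [-0.07460773 -0.07213766 -0.0698186 ] 0.06000248233995775 0.11246582323710204
```

Call:
jog_arm(plan=[0,0,-45,0,0,0,45,0,0,-50,0,0,0,45,0,0,-45,0,0,0,45,0,0,-25,0,0,0,45,0,0,-15,0,0,0,42,0,0,-10,0,0,0,40,0,0,-6,0,0,0,40,0,0,0,0,0,0,40])

```text
time: 34.92
tool_pos: [0.5096, -0.028, 0.0075]
tcp_rot: [3.141, 0.2, 1.57]
contact_force: [-1.2, -0.1, 0.3]
opening: 0.467
gripper_force: 0.0
```

Call:
jog_arm(plan=[0,0,-3,0,0,0,40,0,0,0,0,0,0,40,0,0,0,0,0,0,40])

```text
time: 35.3
tool_pos: [0.5095, -0.0279, 0.0045]
tcp_rot: [3.141, 0.2, 1.57]
contact_force: [0.8, 0.1, -0.3]
opening: 0.469
gripper_force: 0.0
```

Call:
jog_arm(plan=[0,0,0,0,0,0,34,0,0,0,0,0,0,28,0,0,0,0,0,0,20,0,0,0,0,0,0,20,0,0,0,0,0,0,20], squeeze=30)

```text
time: 35.92
tool_pos: [0.5095, -0.0279, 0.0045]
tcp_rot: [3.141, 0.2, 1.57]
contact_force: [-2.6, 0.9, 4.8]
opening: 0.304
gripper_force: 29.4
```

Call:
jog_arm(plan=[0,0,10,0,0,0,20,0,0,30,0,0,0,20,0,0,50,0,0,0,20,0,0,60,0,0,0,20,0,0,40,0,0,0,20,-7,-20,0,0,0,0,20,-15,-40,0,0,0,0,20,-15,-40,0,0,0,0,20])

```text
time: 36.92
tool_pos: [0.4719, -0.1288, 0.1948]
tcp_rot: [3.141, 0.2, 1.571]
contact_force: [-0.3, -0.4, -0.8]
opening: 0.302
gripper_force: 29.6
```

Call:
jog_arm(plan=[-15,-40,0,0,0,0,20,-15,-40,0,0,0,0,20,-10,-25,0,0,0,0,20,-3,-12,0,0,0,0,20,0,0,-50,0,0,0,20,0,0,-50,0,0,0,20,0,0,-25,0,0,0,20,0,0,0,0,0,0,20])

```text
time: 37.92
tool_pos: [0.429, -0.2441, 0.0681]
tcp_rot: [-3.139, 0.198, 1.571]
contact_force: [-0.2, -0.3, 0.1]
opening: 0.3
gripper_force: 29.7
```

Run:
```python
from h import *
from station import ctrl
s=ctrl.sense();print(s["tool_pos"],s["tcp_rot"],s["opening"],s["gripper_force"])
for n in("top","scene"):
    c=ctrl.camera(n)
    print("collar old",blob(c,.5095,-.027,.022,.006,.03))
    print("knob",blob(c,.4252,-.319,.025,.01,.04))
    W=world(c);k=(c["z_map"]>0)&(np.hypot(W[...,0]-.429,W[...,1]+.244)<.03)&(W[...,2]>.03);P=W[k]
    print(len(P),P[:,2].min() if len(P) else "")
```

```text
[ 0.42901233 -0.2441063   0.06810703] [-3.1389807   0.19837754  1.57106637] 0.2996058899564297 29.652140963589773
collar old (6, 'mean', array([ 0.5103, -0.0272,  0.0072]), 'mec', array([ 0.5099, -0.0211,  0.0173]), 'bbmid', array([ 0.5099, -0.0246]), 'size', array([0.0326, 0.0186]), 'z95', np.float64(0.0085))
knob (35, 'mean', array([ 0.4274, -0.3187,  0.0198]), 'mec', array([ 0.4222, -0.3138,  0.0198]), 'bbmid', array([ 0.4222, -0.3167]), 'size', array([0.0393, 0.0238]), 'z95', np.float64(0.0262))
199 0.31299015913404393
collar old None
knob None
0
```

Collar is held. Lowering it into the near compartment.

Call:
jog_arm(plan=[0,0,-30,0,0,0,20,0,0,-17,0,0,0,20,0,0,-8,0,0,0,20,0,0,-4,0,0,0,20,0,0,-2,0,0,0,20,0,0,0,0,0,0,20,0,0,0,0,0,0,20])

```text
time: 38.9
tool_pos: [0.4296, -0.245, 0.0086]
tcp_rot: [3.141, 0.2, 1.57]
contact_force: [-0.3, -0.2, -0.7]
opening: 0.297
gripper_force: 29.7
```

Call:
jog_arm(plan=[0,0,-1,0,0,0,20,0,0,0,0,0,0,20])

```text
time: 39.15
tool_pos: [0.4294, -0.2449, 0.0073]
tcp_rot: [3.141, 0.2, 1.57]
contact_force: [0.1, -0.5, -1.5]
opening: 0.304
gripper_force: 29.7
```

Call:
jog_arm(plan=[0,0,-1,0,0,0,20,0,0,0,0,0,0,20])

```text
time: 39.4
tool_pos: [0.4295, -0.245, 0.0065]
tcp_rot: [3.141, 0.2, 1.57]
contact_force: [-1.9, 1.9, 4.6]
opening: 0.304
gripper_force: 30.2
```

Call:
jog_arm(plan=[0,0,0,0,0,0,34,0,0,0,0,0,0,40,0,0,0,0,0,0,42,0,0,15,0,0,0,42,0,0,50,0,0,0,42,0,0,60,0,0,0,42,0,0,60,0,0,0,42,0,0,60,0,0,0,42])

```text
time: 40.4
tool_pos: [0.4289, -0.2445, 0.2545]
tcp_rot: [3.14, 0.2, 1.57]
contact_force: [0.6, 0.4, -0.5]
opening: 0.492
gripper_force: 0.0
```

Call:
jog_arm(plan=[-20,-30,20,0.1,0,0,42,-30,-40,20,0.1,0,0,42,-35,-45,0,0,0,0,42,-35,-45,0,0,0,0,42,-35,-45,0,0,0,0,42,-35,-30,0,0,0,0,42,0,0,0,0,0,0,42,0,0,0,0,0,0,42])

```text
time: 41.4
tool_pos: [0.2397, -0.4794, 0.292]
tcp_rot: [3.141, 0.0, 1.57]
contact_force: [0.8, 0.6, 0.8]
opening: 0.493
gripper_force: 0.0
```

Run:
```python
from h import *
from station import ctrl
s=ctrl.sense();print(s["tool_pos"],s["tcp_rot"])
for n in("top","scene"):
    c=ctrl.camera(n)
    for nm,a in dict(core=(.4855,.2505,.04,.08,.12),loupe=(.4825,.1005,.03,.02,.05),tally=(.484,.1755,.036,.012,.05),knob=(.4252,-.319,.025,.01,.04),collar=(.4293,-.244,.02,.009,.03)).items(): print(n,nm,blob(c,*a))
    if n=="top":
        print(ribs(c,.429,-.283,[-.283]))
        a=ortho(c,.36,.6,-.38,.32,.01,1140)[...,::-1]
    else: b=cv2.resize(c["color"][80:300,100:512,::-1],(798,322))
cv2.imwrite("pics/s10.png",np.vstack([cv2.resize(a,(798,274)),b]))
```

```text
[ 0.23968721 -0.47944501  0.29197279] [3.14096666e+00 3.35330849e-04 1.57005024e+00]
top core (65, 'mean', array([0.4874, 0.2498, 0.0959]), 'mec', array([0.4877, 0.2502, 0.0213]), 'bbmid', array([0.487 , 0.2497]), 'size', array([0.0398, 0.0397]), 'z95', np.float64(0.1066))
top loupe (71, 'mean', array([0.485 , 0.1013, 0.0342]), 'mec', array([0.4843, 0.1014, 0.0171]), 'bbmid', array([0.4843, 0.102 ]), 'size', array([0.0315, 0.0296]), 'z95', np.float64(0.0404))
top tally (149, 'mean', array([0.4859, 0.1777, 0.0242]), 'mec', array([0.4856, 0.1779, 0.0274]), 'bbmid', array([0.4859, 0.1787]), 'size', array([0.0441, 0.0471]), 'z95', np.float64(0.03))
top knob (35, 'mean', array([ 0.4264, -0.3193,  0.0193]), 'mec', array([ 0.4239, -0.3193,  0.0163]), 'bbmid', array([ 0.4239, -0.3191]), 'size', array([0.0284, 0.0208]), 'z95', np.float64(0.0263))
top collar (40, 'mean', array([ 0.4309, -0.2421,  0.0147]), 'mec', array([ 0.4311, -0.2425,  0.0136]), 'bbmid', array([ 0.4308, -0.242 ]), 'size', array([0.0255, 0.0257]), 'z95', np.float64(0.0189))
[(np.float64(-0.2812), np.float64(-0.0557), 25)]
sc
[... 455 characters left out ...]
[0.4829, 0.177 , 0.0271]), 'bbmid', array([0.4832, 0.1796]), 'size', array([0.0464, 0.0485]), 'z95', np.float64(0.0279))
scene knob None
scene collar (54, 'mean', array([ 0.4287, -0.2424,  0.0135]), 'mec', array([ 0.4279, -0.2457,  0.0163]), 'bbmid', array([ 0.4298, -0.2446]), 'size', array([0.0269, 0.0297]), 'z95', np.float64(0.0171))Traceback (most recent call last):
  File "<stdin>", line 11, in <module>
    return _nx.concatenate(arrs, 0, dtype=dtype, casting=casting)
           ~~~~~~~~~~~~~~~^^^^^^^^^^^^^^^^^^^^^^^^^^^^^^^^^^^^^^^
ValueError: all the input arrays must have same number of dimensions, but the array at index 0 has 2 dimension(s) and the array at index 1 has 3 dimension(s)
```

Run:
```python
from h import *
from station import ctrl
c=ctrl.camera("top");print(blob(c,.64,-.02,.05,.02,.05),blob(c,.622,-.162,.02,.005,.02))
print(ctrl.hand_in())
```

```text
(210, 'mean', array([ 0.6462, -0.0171,  0.0358]), 'mec', array([ 0.6474, -0.0174,  0.0345]), 'bbmid', array([ 0.6477, -0.0177]), 'size', array([0.0684, 0.0622]), 'z95', np.float64(0.0412)) (8, 'mean', array([ 0.6202, -0.1614,  0.0064]), 'mec', array([ 0.6213, -0.1637,  0.0174]), 'bbmid', array([ 0.6215, -0.1621]), 'size', array([0.0345, 0.0297]), 'z95', np.float64(0.0089))
the job is handed in; nothing more can be done
None
```

Both kits are made up and the job is handed in at about 42 s: by the last camera measurements all five things stand upright within about 2 mm of their compartment centres, with the bearing and tape not moved.

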